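# Hold the punch over its die opening

## Task

The lower half of a press die set stands open on the bench, and I want to sight the gap between punch and die before the punch is let in. Take the punch whose section matches the die's rectangular opening out of the wooden rack, carry it over the things standing in between without knocking them or the other punches, and hold it upright over the opening, centred and square to it, with its lower end about 6 mm above the die face; neither punch nor gripper may touch the die set. Finish while still gripping it there, at rest: do not lower it in, put it down or let go.

Things in the scene. Friction and masses are not known exactly. Their poses are not given: they have to be found in the camera images.
- rectangular_punch: Bare steel wire-cut punch, a straight bar of rectangular section 42 mm (its x) by 20 mm (its y), 70 mm tall (z up), about 0.45 kg (varies). Origin: centre of its lower end. It stands upright in one of the rack's three pockets (which one varies), at any yaw within about 50 degrees of the rack's length, 60 mm of it above the rack's top. A small dark tapped hole in its top face.
- round_punch: Another bare steel punch, round, 30 mm diameter, 70 mm tall, standing in another pocket of the rack. Origin: centre of its lower end. Leave it alone.
- square_punch: Another bare steel punch, square section 28 by 28 mm, 70 mm tall, standing in another pocket of the rack. Origin: centre of its lower end. Leave it alone.
- rack: Wooden punch rack fixed to the bench: block 250 mm (its x) by 80 mm (its y) by 25 mm high, origin at the centre of its underside. Three round pockets 50 mm in diameter and 10 mm deep (pocket floor 15 mm above the bench) at x = -80, 0 and +80 mm. It may stand on the left or the right half of the bench.
- die_set: Lower half of a press die set, fixed, on the other half of the bench from the rack. Origin: centre of underside. Shoe 220 (its x) x 150 (its y) x 28 mm; on it a steel die block 110 x 90 x 30 mm, top face 58 mm above the bench, the opening in its middle; two upright guide pillars, 24 mm diameter (31 mm at the brass ball cages), at x, y = (85, 50) and (-85, -50) mm, tops 130 mm above the bench.
- die_opening (a point): Centre of the die opening at the level of the die block's top face (58 mm above the bench). The opening is a rectangle 45 mm long (along this frame's x) by 23 mm wide (along its y); z up.
- angle_plate: Bystander: grey cast angle plate, 110 by 90 mm, 110 mm tall, loose on the bench between rack and die set. Origin: centre of its underside.
- die_ring_lower: Bystander: loose steel die ring, 90 mm diameter, 52 mm bore, 32 mm tall, between rack and die set. Origin: centre of its underside.
- die_ring_upper: Bystander: the same ring again, stacked on the lower one; the stack is 64 mm tall. Origin: centre of its underside.
- paste_jar: Bystander: small glass jar, 54 mm diameter, 42 mm tall, between rack and die set on the robot's side of the rings. Origin: centre of its underside.
There are look-alikes about, which are no part of the job. What is shaped like the rectangular_punch but green or turquoise is not meant.

How it is judged:
By the outcome, as a careful person would: the job done as asked, in the order asked, and still so for the second after the job is handed in, while the arm keeps its last pose, push and grip.
It also fails if it takes over 48 s, if anything falls off the work surface, if the arm or the gripper's body presses on something with over 40 N, if the wrist force passes 120 N, or if a joint passes its speed limit or range.

## Robot

A 7-joint arm with a two-finger parallel gripper is mounted at the origin on the work surface. World frame = base frame: x ahead of the robot, y to its left, z up, the work surface at z = 0. Lengths are in m, angles in rad, forces in N, time in s.
With the tool pointing down it reaches from about 0.4 to 0.85 m from the base axis. Payload 10.4 kg.
Tool frame: the origin (TCP) lies at the centre of the arm's flange, where the gripper is bolted on; the fingertips stand 173 mm ahead of it and the grasp point (between the pads) lies 155 mm ahead of it; z points along the fingers, y is the line along which they close (so a half turn about z gives the same grasp; the last joint's range is limited). The gripper opens to 85 mm and grips with 20 to 120 N. Pads are 22 mm wide; open, the fingers measure 114 mm over their backs; the gripper's body (76 mm by 85 mm) begins 54 mm behind the grasp point. The pads swing forward as they close: fully open they stand 13 mm farther back than shut.
Start: joints at [-1.163, 0.332, -0.065, 1.46, 0.022, 1.35, -0.088], TCP at [0.261, 0.568, 0.405] pointing down, gripper open.
Joint ranges: [-2.6, 2.6], [-0.5, 2.12], [-1.47, 1.34], [0.16, 2.42], [-1.27, 4.41], [0.06, 2.06], [-2.6, 2.6]. Speed limits (rad/s): [2.22, 2.22, 2.79, 2.79, 3.14, 3.14, 3.14].

## Interface

Orientations are given as a unit quaternion [x, y, z, w].
In Python, from workcell import manip, viewer, finder gives the robot as it stands.
- The arm moves only by the tool arm_command, never from a script. Its argument "plan" is a list of rows, each an object with "dp": the shift along the tool's x, y, z in mm, a list of three; "spin": the turn about the tool's z in rad. A call has 1 to 5 rows; each row shifts and turns the commanded pose from where the row before left it, along the tool's axes as they then stand; what a row does not reach is not made up. A row lasts 1/10 s, in which the tool goes at most 50 mm and 8.59 degrees, less where a joint would pass 70% of its speed; a pose out of reach is approached as far as the arm can. A call is refused whole if a number of a shift passes 50 or a number of a turn 0.15, either way. A call with a gripper value outside its range is refused whole. "grip" is the closure, from -1 (fully open) to 1 (shut), set as the call begins (left out, the last holds). The fingers move at their own pace and stop on an object; "newtons" is the grip in N (left out, the last holds). Time passes only in rows, so rows that do not move let the fingers close. It gives the time, the measured TCP pose, the force, the opening and the grip force at its end, in the units of the state.
- manip.get_obs(): the state, without advancing time (a new reading comes with each control period).
- viewer.camera(name): name is "side" or "top"; returns the picture (480x640x3 uint8, blue, green, red); there is no depth.
- viewer.camera_params(name): a dict with "vertical_fov" (degrees; the focal length in pixels is half the picture's height over the tangent of half this angle, whatever the lens; pixels are square), "cx", "cy" (the principal point, pixels), "R" (3x3) and "t" (3): a world point X has camera coordinates R X + t. Camera axes: x right, y down, z forward; pixel columns grow to the right and rows downward; lengths in m; the calibration is good to about 2 mm. A picture is of the moment at which its call begins. camera_params takes no time and is no camera call.
- manip.hand_in(): hands the job in; it is judged then, once.
Trained networks look in the newest picture that a camera, given by its name, has taken for a name from the list of things; names that differ only in an ending like _2 or _b are one class to them, and where a whole thing is asked for, a point or a joint stands for the part that bears it (a point fixed in the world has none). Each returns a list of dicts, best first, with "score" (0 to 1); they miss things now and then, are a little off and sometimes report something else, mostly with a low value. They report only what shows in the picture. A call takes as long as a camera call. They do not tell look-alikes from the thing itself.
- finder.find_in(camera, thing): "position" ([x, y, z] in m, in world coordinates, good to about 4 mm: the middle of the surface that is visible of it).
The state is a dict: "clock": time; "joint_pos": joint angles; "joint_velocities": joint speeds; "tau": joint torques, N m; "position": TCP position; "ee_rot": TCP orientation; "ft_force": force on the tool from outside, world axes, zero at the start; "torque": the same for the moment, N m; "grip_width": opening from 0.0 (shut) to 1.0 (fully open); "grasp_force": force on a finger pad.
Only numpy, scipy, OpenCV 4.12 (cv2) and the standard library are available. Lean on these libraries where they do the work, as an engineer would, in place of code of your own. Each camera call takes 0.05 s, during which the arm holds its last target. There are 200 camera calls.

## Working session

There is one attempt and no reset: what is moved stays moved. The work goes in short steps, Python scripts to look and compute and a tool call to move; the robot and the scene stay as the last step left them, time stands still between calls to the robot, and variables do not carry over. Pictures are saved under pics/ and viewed, at most 10 in all, crops included, and the job is handed in when it is done.

Besides the shell and the picture viewer there is one more tool, called after ">>>" by a JSON object that holds its "op" and its "data". arm_command: Moves the arm, as the interface text tells. Its arguments: {"type":"object","properties":{"plan":{"type":"array","items":{"type":"object","properties":{"dp":{"type":"array","items":{"type":"number"}},"spin":{"type":"number"}}}},"grip":{"type":"number"},"newtons":{"type":"number"}},"required":["plan"]}

```bash
mkdir -p pics
python3 - <<'E'
from workcell import manip, viewer, finder
import cv2,json
o=manip.get_obs();print(o)
for c in("top","side"):
    cv2.imwrite(f"pics/{c}0.png",viewer.camera(c)); print(c,viewer.camera_params(c))
    for t in("rectangular_punch","round_punch","square_punch","rack","die_set","die_opening","angle_plate","die_ring_upper","paste_jar"):
        try: print(t,[([round(float(v),3) for v in d["position"]],round(d["score"],2)) for d in finder.find_in(c,t)])
        except Exception as e: print(t,e)
E
```

```text
{'clock': 0.0, 'joint_pos': array([-1.16262019,  0.33284265, -0.06466747,  1.46093526,  0.0215908 ,
        1.3498561 , -0.0884781 ]), 'joint_velocities': array([-1.33393325e-03, -1.61497758e-03,  5.70484901e-05, -4.82465884e-04,
       -3.02453215e-04,  9.51257414e-04,  3.06196373e-04]), 'tau': array([ 7.51771531e-04, -6.25458670e+01,  4.95142175e-02, -3.91594040e+01,
        1.62075937e-02,  1.00887546e-02,  4.90549689e-05]), 'position': array([0.26094201, 0.56778475, 0.40393681]), 'ee_rot': array([ 2.13721616e-01,  9.76894374e-01, -6.63716886e-04, -1.13019818e-04]), 'ft_force': array([-1.03166029,  0.53745898,  0.54454217]), 'torque': array([-0.0261385 ,  0.03301238,  0.02482152]), 'grasp_force': 0.0, 'grip_width': 1.0037722598906456}
top {'vertical_fov': 45.30293448014338, 'cx': 329.8705923006746, 'cy': 233.0633589927856, 'R': array([[-0.02810535, -0.99948086, -0.01575139],
       [-0.98458306,  0.0304011 , -0.17225556],
       [ 0.172645  ,  0.01066725, -0.98492635]]), 't': array([-0.03480497,  0.52248649,  1.24896455])}
rectangular_punch [([0.468, -0.412, 0.071], 0.87), ([0.471
[... 640 characters left out ...]
, -0.80590612],
       [ 0.21636898,  0.77667263, -0.59157763]]), 't': array([-0.51238422,  0.12401772,  1.20313887])}
rectangular_punch [([0.474, -0.321, 0.059], 0.9), ([0.527, -0.192, 0.042], 0.9), ([0.467, -0.428, 0.051], 0.59), ([0.449, -0.171, 0.045], 0.58), ([0.511, -0.001, 0.015], 0.33)]
round_punch [([0.399, -0.315, 0.062], 0.9)]
square_punch [([0.55, -0.327, 0.06], 0.56)]
rack [([0.458, -0.336, 0.024], 0.93)]
die_set [([0.493, 0.259, 0.035], 0.65), ([0.516, 0.02, 0.058], 0.62)]
die_opening [([0.512, -0.001, 0.015], 0.7), ([0.486, 0.255, 0.036], 0.69)]
angle_plate [([0.647, -0.011, 0.011], 0.94)]
die_ring_upper [([0.519, 0.022, 0.058], 0.76)]
paste_jar [([0.424, 0.032, 0.033], 0.62)]
```

View pics/top0.png

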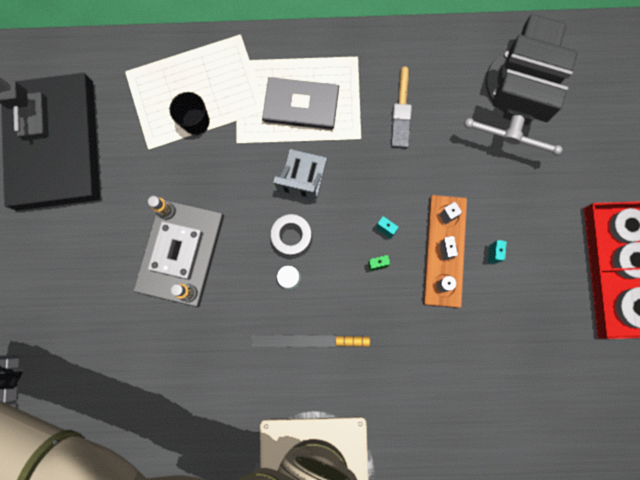

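View pics/side0.png

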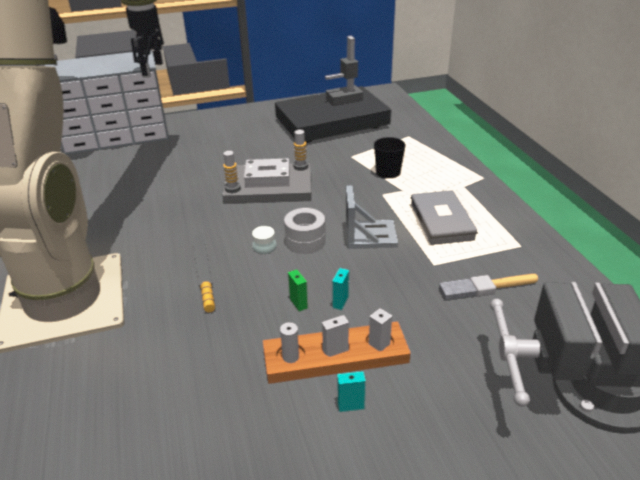

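```bash
cat > h.py <<'E'
import numpy as np,cv2
from workcell import manip,viewer,finder
def cam(c):
    p=viewer.camera_params(c);f=240/np.tan(np.radians(p["vertical_fov"]/2));return p,f
def bp(c,u,v,z):
    p,f=cam(c);R=np.array(p["R"]);t=np.array(p["t"])
    d=R.T@np.array([(u-p["cx"])/f,(v-p["cy"])/f,1]);o=-R.T@t
    return o+d*(z-o[2])/d[2]
def pr(c,X):
    p,f=cam(c);x=(np.array(p["R"])@np.atleast_2d(X).T).T+p["t"]
    return np.c_[p["cx"]+f*x[:,0]/x[:,2],p["cy"]+f*x[:,1]/x[:,2]]
E
python3 - <<'E'
import cv2,numpy as np
t=cv2.imread("pics/top0.png");s=cv2.imread("pics/side0.png")
z=lambda i,x,y,w,h,k:cv2.resize(i[y:y+h,x:x+w],None,fx=k,fy=k,interpolation=cv2.INTER_CUBIC)
a=z(t,420,225,60,45,6.6667);b=z(t,145,220,60,45,6.6667);c=z(s,310,305,60,45,6.6667);d=z(s,232,145,72,54,5.5556)
g=lambda i:cv2.resize(i,(400,300))
cv2.imwrite("pics/crop1.png",np.vstack([np.hstack([g(a),g(b)]),np.hstack([g(c),g(d)])]))
E
```

```text
(no output)
```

View pics/crop1.png

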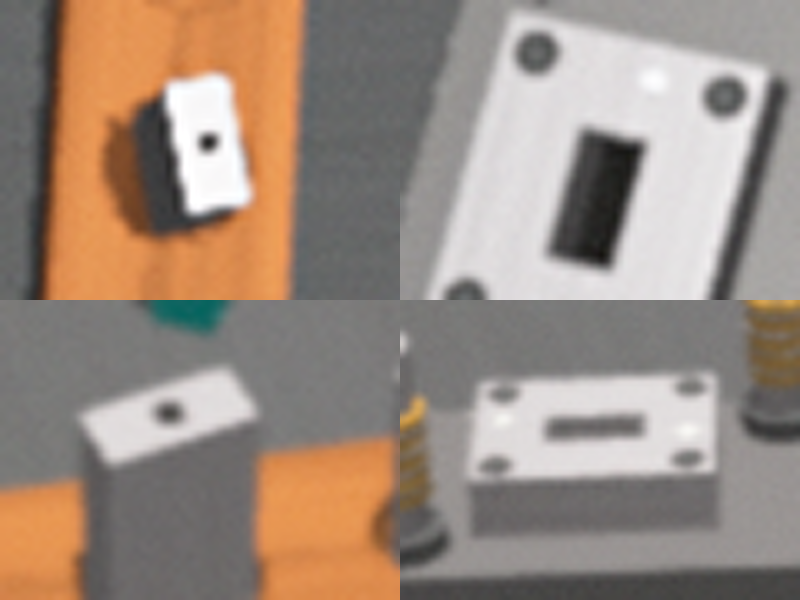

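The crop confirms it. Candidates in the top view are green (379,262), turquoise (387,226), turquoise (500,250) and bare grey in the rack's middle pocket (450,247). Only the grey one, with its oblong section and tapped hole, is meant.

```bash
cat >> h.py <<'E'
def rect(c,img,X0,half,z):
    # metric map 0.25 mm/px: col=+x, row=+y
    n=int(half*8000);q=np.array([[0,0],[n,0],[n,n],[0,n]],np.float32)
    W=np.array([[X0[0]-half+a*.00025,X0[1]-half+b*.00025,z] for a,b in q])
    H=cv2.getPerspectiveTransform(pr(c,W).astype(np.float32),q)
    return cv2.warpPerspective(img,H,(n,n),flags=cv2.INTER_CUBIC)
def blob(m,X0,half,near=None):
    cs,_=cv2.findContours(m.astype(np.uint8),cv2.RETR_EXTERNAL,cv2.CHAIN_APPROX_NONE)
    out=[]
    for k in cs:
        if cv2.contourArea(k)<2000: continue
        (x,y),(w,h),a=cv2.minAreaRect(k)
        if w<h: w,h,a=h,w,a+90
        a=(a+90)%180-90
        M=cv2.moments(k)
        out.append([round(v,4) for v in (X0[0]-half+x*.00025,X0[1]-half+y*.00025,X0[0]-half+M['m10']/M['m00']*.00025,X0[1]-half+M['m01']/M['m00']*.00025,w*.25,h*.25,a)])
    return out
E
python3 - <<'E'
from h import *
for c in("top","side"):
    im=cv2.imread(f"pics/{c}0.png")
    for n,X0,z,half,inv,ths in(("punch",(.468,-.305),.085,.04,0,(150,180,200)),("open",(.488,.28),.058,.045,1,(90,110,130)),("block",(.488,.28),.058,.09,0,(180,190,200))):
        g=cv2.cvtColor(rect(c,im,X0,half,z),cv2.COLOR_BGR2GRAY)
        print(c,n,np.percentile(g,[2,25,50,75,98]))
        if n!="block":cv2.imwrite(f"pics/r_{c}_{n}.png",g)
        for th in ths: print(th,blob((g<th) if inv else (g>th),X0,half))
E
```

```text
top punch [ 58. 132. 159. 168. 253.]
150 [[0.4679, -0.3036, 0.4697, -0.3048, 79.75, 76.75, 0.0]]
180 [[0.4783, -0.3116, 0.4784, -0.3115, 45.49, 22.7941, 6.6325]]
200 [[0.4782, -0.3114, 0.4781, -0.3113, 43.8619, 21.4723, 6.7662]]
top open [ 34. 148. 220. 225. 234.]
90 [[0.4927, 0.2972, 0.4926, 0.2972, 42.1923, 19.8883, -14.9314], [0.4863, 0.2482, 0.4858, 0.2483, 90.5661, 4.8312, -14.8654]]
110 [[0.4926, 0.2973, 0.4927, 0.2973, 43.069, 20.9757, -14.8757], [0.4867, 0.2479, 0.4862, 0.2481, 91.909, 6.312, -15.0428]]
130 [[0.4927, 0.2974, 0.4927, 0.2974, 44.0732, 22.0555, -14.8757], [0.4871, 0.2476, 0.4863, 0.2479, 93.1807, 7.7733, -15.0304]]
top block [ 46. 106. 157. 191. 229.]
180 [[0.407, 0.2915, 0.4061, 0.2916, 24.5, 18.0, -90.0], [0.4935, 0.298, 0.4937, 0.2979, 111.7672, 91.2281, -14.7214]]
190 [[0.4068, 0.2913, 0.4058, 0.2913, 23.5, 17.5, -90.0], [0.4935, 0.2978, 0.4936, 0.2978, 110.6074, 90.2937, -14.8001]]
200 [[0.4064, 0.2911, 0.4056, 0.2911, 22.25, 16.75, -90.0], [0.4934, 0.2978, 0.4935, 0.2977, 109.4877, 89.2836, -14.8586]]
side punch [ 74. 117. 122. 133. 222.]
150 [[0.4759, -0.3114, 0.4759, -0.3114, 43.8352, 22.505, 7.4314], [0.4985, -0.3401, 0.4992, -0.3409, 18.5, 9.75, 0.0], [0.4363, -0.3357, 0.4356, -0.336, 18.5, 16.5, -90.0]]
180 [[0.4757, -0.3117, 0.4757, -0.3116, 41.7377, 19.7215, 7.125]]
200 [[0.4758, -0.3117, 0.4757, -0.3118, 40.135, 17.9789, 6.7098]]
side open [103. 152. 217. 222. 232.]
90 []
110 [[0.4903, 0.2936, 0.4903, 0.2935, 37.5766, 9.3759, -13.586], [0.4701, 0.2443, 0.4633, 0.2415, 54.25, 18.5, 0.0]]
130 [[0.4902, 0.2933, 0.4901, 0.2933, 41.1249, 15.0486, -15.1096], [0.4844, 0.246, 0.4696, 0.2423, 82.75, 22.0, 0.0]]
side block [ 88. 115. 140. 172. 224.]
180 [[0.4897, 0.2949, 0.4904, 0.2943, 111.5471, 90.0139, -14.8084]]
190 [[0.49, 0.2946, 0.4905, 0.294, 109.678, 87.9862, -14.5514]]
200 [[0.4904, 0.2944, 0.4905, 0.2943, 107.9283, 85.7249, -13.8462]]
```

```bash
cat >> h.py <<'E'
from scipy.spatial.transform import Rotation as Ro
def plan(tgt,phi=None,n=5,maxd=48,maxs=.14):
    o=manip.get_obs();p=np.array(o["position"]);R=Ro.from_quat(o["ee_rot"])
    x=R.as_matrix()[:,0];f0=np.arctan2(x[1],x[0])
    print("t",round(o["clock"],2),"p",p.round(4),"phi",round(np.degrees(f0),2),"tilt",R.as_matrix()[:2,2].round(4),"q",np.round(o["joint_pos"],2),"F",np.round(o["ft_force"],1),"gw",round(o["grip_width"],3),"gf",round(o["grasp_force"],1))
    for i in range(n):
        d=np.array(tgt)-p;L=np.linalg.norm(d);d*=min(1,maxd/1000/max(L,1e-9))
        s=0
        if phi is not None: s=float(np.clip(-((np.radians(phi)-f0+np.pi)%(2*np.pi)-np.pi),-maxs,maxs))
        print({"dp":[round(float(v),1) for v in R.inv().apply(d)*1000],"spin":round(s,3)})
        p=p+d;R=R*Ro.from_rotvec([0,0,s]);f0-=s
E
python3 -c "
from h import *
plan((.48,.33,.404),6.8,7)"
```

```text
t 1.0 p [0.261  0.5679 0.4047] phi 155.32 tilt [0.     0.0001] q [-1.16  0.33 -0.06  1.46  0.02  1.35 -0.09] F [ 0.4  0.1 -0. ] gw 1.001 gf 0.0
{'dp': [-44.3, -18.5, 0.1], 'spin': 0.14}
{'dp': [-46.4, -12.2, 0.1], 'spin': 0.14}
{'dp': [-47.7, -5.6, 0.1], 'spin': 0.14}
{'dp': [-48.0, 1.2, 0.1], 'spin': 0.14}
{'dp': [-47.4, 7.8, 0.1], 'spin': 0.14}
{'dp': [-45.8, 14.4, 0.1], 'spin': 0.14}
{'dp': [-32.0, 15.2, 0.1], 'spin': 0.14}
```

>>> {"op": "arm_command", "data": {"plan": [{"dp":[-44,-18,0],"spin":0.14},{"dp":[-46,-12,0],"spin":0.14},{"dp":[-48,-6,0],"spin":0.14},{"dp":[-48,1,0],"spin":0.14},{"dp":[-47,8,0],"spin":0.14}], "grip": -1}}

```text
clock: 1.5
position: [0.4241, 0.3903, 0.405]
ee_rot: [0.538, 0.843, 0.0, -0.0]
ft_force: [0.3, 0.3, -0.9]
grip_width: 0.999
grasp_force: 0.0
```

```bash
python3 -c "
from h import *
plan((.477,-.3115,.404),6.8,10)"
```

```text
t 1.5 p [0.4241 0.3903 0.405 ] phi 114.88 tilt [0.0003 0.0006] q [-0.95  0.22  0.14  1.6  -0.03  1.32 -0.36] F [ 0.3  0.3 -0.9] gw 0.999 gf 0.0
{'dp': [-44.9, -16.9, 0.0], 'spin': 0.14}
{'dp': [-46.9, -10.4, 0.0], 'spin': 0.14}
{'dp': [-47.9, -3.8, 0.0], 'spin': 0.14}
{'dp': [-47.9, 2.9, 0.0], 'spin': 0.14}
{'dp': [-47.0, 9.6, 0.0], 'spin': 0.14}
{'dp': [-45.2, 16.1, 0.0], 'spin': 0.14}
{'dp': [-42.6, 22.2, 0.0], 'spin': 0.14}
{'dp': [-39.0, 27.9, 0.0], 'spin': 0.14}
{'dp': [-34.8, 33.1, 0.0], 'spin': 0.14}
{'dp': [-29.8, 37.6, 0.0], 'spin': 0.14}
```

```bash
python3 -c "
from h import *
plan((.477,-.3115,.404),186.8,10)"
```

```text
t 1.5 p [0.4241 0.3903 0.405 ] phi 114.88 tilt [0.0003 0.0006] q [-0.95  0.22  0.14  1.6  -0.03  1.32 -0.36] F [ 0.3  0.3 -0.9] gw 0.999 gf 0.0
{'dp': [-44.9, -16.9, 0.0], 'spin': -0.14}
{'dp': [-42.2, -23.0, 0.0], 'spin': -0.14}
{'dp': [-38.5, -28.6, 0.0], 'spin': -0.14}
{'dp': [-34.2, -33.7, 0.0], 'spin': -0.14}
{'dp': [-29.1, -38.2, 0.0], 'spin': -0.14}
{'dp': [-23.5, -41.8, 0.0], 'spin': -0.14}
{'dp': [-17.4, -44.7, 0.0], 'spin': -0.14}
{'dp': [-11.0, -46.7, 0.0], 'spin': -0.14}
{'dp': [-4.4, -47.8, 0.0], 'spin': -0.135}
{'dp': [2.1, -48.0, 0.0], 'spin': -0.0}
```

>>> {"op": "arm_command", "data": {"plan": [{"dp":[-45,-17,0],"spin":-0.14},{"dp":[-42,-23,0],"spin":-0.14},{"dp":[-38,-29,0],"spin":-0.14},{"dp":[-34,-34,0],"spin":-0.14},{"dp":[-29,-38,0],"spin":-0.14}]}}

```text
clock: 2.0
position: [0.441, 0.152, 0.4049]
ee_rot: [0.213, 0.977, 0.0, 0.0]
ft_force: [1.0, 0.1, -0.7]
grip_width: 0.998
grasp_force: 0.0
```

>>> {"op": "arm_command", "data": {"plan": [{"dp":[-23,-42,0],"spin":-0.14},{"dp":[-17,-45,0],"spin":-0.14},{"dp":[-11,-47,0],"spin":-0.14},{"dp":[-4,-48,0],"spin":-0.14},{"dp":[2,-48,0],"spin":0}]}}

```text
clock: 2.5
position: [0.4541, -0.0735, 0.4051]
ee_rot: [-0.045, 0.999, 0.0, 0.001]
ft_force: [0.3, -0.4, 0.3]
grip_width: 0.999
grasp_force: 0.0
```

```bash
python3 -c "
from h import *
plan((.477,-.3115,.35),186.8,7)"
```

```text
t 2.5 p [ 0.4541 -0.0735  0.4051] phi -174.79 tilt [0.0012 0.0006] q [-0.5  -0.07  0.54  1.9   0.04  1.3   1.7 ] F [ 0.3 -0.4  0.3] gw 0.999 gf 0.0
{'dp': [-0.2, -46.8, 10.8], 'spin': -0.028}
{'dp': [1.1, -46.8, 10.8], 'spin': -0.0}
{'dp': [1.1, -46.8, 10.8], 'spin': -0.0}
{'dp': [1.1, -46.8, 10.8], 'spin': -0.0}
{'dp': [1.1, -46.8, 10.8], 'spin': -0.0}
{'dp': [0.1, -5.2, 1.2], 'spin': -0.0}
{'dp': [0.0, 0.0, 0.0], 'spin': -0.0}
```

>>> {"op": "arm_command", "data": {"plan": [{"dp":[0,-47,11],"spin":-0.03},{"dp":[1,-47,11],"spin":0},{"dp":[1,-47,11],"spin":0},{"dp":[1,-47,11],"spin":0},{"dp":[1,-47,11],"spin":0}]}}

```text
clock: 3.0
position: [0.4762, -0.3078, 0.3497]
ee_rot: [-0.058, 0.998, -0.0, 0.001]
ft_force: [1.5, 0.8, 0.2]
grip_width: 0.998
grasp_force: 0.0
```

```bash
python3 -c "
from h import *
plan((.477,-.3115,.35),186.8,2)"
```

```text
t 3.0 p [ 0.4762 -0.3078  0.3497] phi -173.32 tilt [ 0.0014 -0.0003] q [-0.16  0.3   0.78  1.73 -0.22  1.21  2.37] F [1.5 0.8 0.2] gw 0.998 gf 0.0
{'dp': [-0.4, -3.8, -0.3], 'spin': -0.002}
{'dp': [0.0, 0.0, 0.0], 'spin': -0.0}
```

>>> {"op": "arm_command", "data": {"plan": [{"dp":[-0.5,-4,20],"spin":0},{"dp":[0,0,40],"spin":0},{"dp":[0,0,35],"spin":0},{"dp":[0,0,15],"spin":0},{"dp":[0,0,0],"spin":0}]}}

```text
clock: 3.5
position: [0.4766, -0.3096, 0.2384]
ee_rot: [-0.058, 0.998, 0.001, -0.001]
ft_force: [0.5, -0.0, 1.0]
grip_width: 0.999
grasp_force: 0.0
```

```bash
python3 -c "
from h import *
i=viewer.camera('side');cv2.imwrite('pics/s1.png',cv2.resize(i[250:400,220:420],None,fx=4,fy=4,interpolation=cv2.INTER_CUBIC))
plan((.477,-.3115,.223),186.8,2)"
```

```text
t 3.55 p [ 0.4771 -0.3101  0.2401] phi -173.39 tilt [-0.0005 -0.0001] q [-0.09  0.44  0.72  1.82 -0.34  1.01  2.45] F [ 0.4 -0.8  0.3] gw 1.0 gf 0.0
{'dp': [0.3, -1.4, 17.1], 'spin': -0.003}
{'dp': [0.0, 0.0, 0.0], 'spin': -0.0}
```

View pics/s1.png

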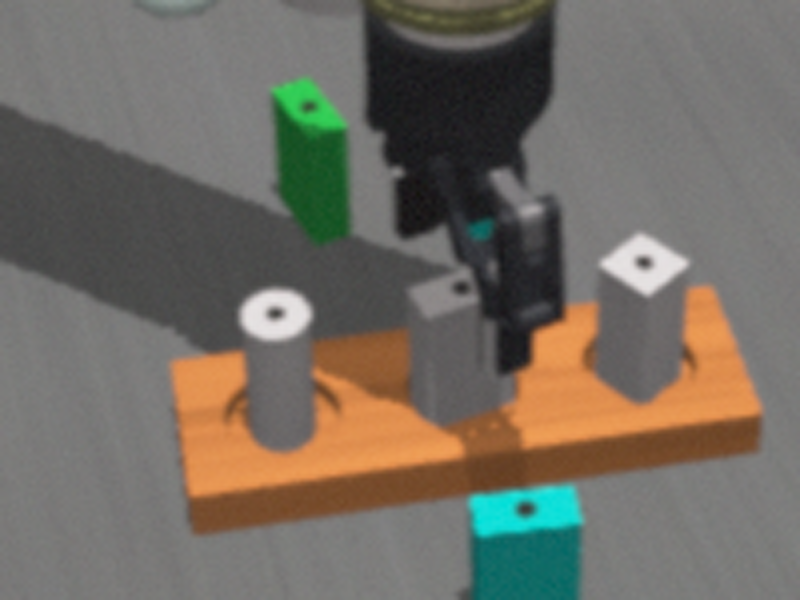

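The near finger (crop 515,360) hangs in front of the grey punch (crop 455,290). Allowing for the camera's skew, the hand straddles the punch, clear of its neighbours.

>>> {"op": "arm_command", "data": {"plan": [{"dp":[0,-1,10],"spin":0},{"dp":[0,0,6],"spin":0},{"dp":[0,0,0],"spin":0}]}}

```text
clock: 3.85
position: [0.4772, -0.3109, 0.2237]
ee_rot: [-0.058, 0.998, 0.0, 0.0]
ft_force: [0.5, 0.1, -0.1]
grip_width: 1.002
grasp_force: 0.0
```

>>> {"op": "arm_command", "data": {"plan": [{"dp":[0,0,0]},{"dp":[0,0,0]},{"dp":[0,0,0]},{"dp":[0,0,0]},{"dp":[0,0,0]}], "grip": 1, "newtons": 70}}

```text
invalid input at $.plan[0]: expected keys dp, spin
```

>>> {"op": "arm_command", "data": {"plan": [{"dp":[0,0,0]},{"dp":[0,0,0]},{"dp":[0,0,0]},{"dp":[0,0,0]},{"dp":[0,0,0]}]}}

```text
invalid input at $.plan[0]: expected keys dp, spin
```

>>> {"op": "arm_command", "data": {"plan": [{"dp":[0,0,0],"spin":0},{"dp":[0,0,0],"spin":0},{"dp":[0,0,0],"spin":0},{"dp":[0,0,0],"spin":0},{"dp":[0,0,0],"spin":0}], "grip": 1, "newtons": 70}}

```text
clock: 4.35
position: [0.4772, -0.3111, 0.2241]
ee_rot: [-0.058, 0.998, -0.0, 0.0]
ft_force: [-0.4, 0.5, 2.1]
grip_width: 0.226
grasp_force: 68.4
```

>>> {"op": "arm_command", "data": {"plan": [{"dp":[0,0,0],"spin":0},{"dp":[0,0,0],"spin":0},{"dp":[0,0,0],"spin":0},{"dp":[0,0,0],"spin":0},{"dp":[0,0,0],"spin":0}]}}

```text
clock: 4.85
position: [0.4772, -0.3111, 0.224]
ee_rot: [-0.058, 0.998, -0.0, 0.0]
ft_force: [-1.8, 1.3, 5.7]
grip_width: 0.229
grasp_force: 68.8
```

>>> {"op": "arm_command", "data": {"plan": [{"dp":[0,0,-15],"spin":0},{"dp":[0,0,-30],"spin":0},{"dp":[0,0,-40],"spin":0},{"dp":[0,0,-40],"spin":0},{"dp":[0,0,-25],"spin":0}]}}

```text
clock: 5.35
position: [0.4768, -0.3115, 0.3771]
ee_rot: [-0.057, 0.998, -0.001, 0.001]
ft_force: [0.1, -0.3, -4.5]
grip_width: 0.227
grasp_force: 69.1
```

```bash
python3 -c "
from h import *
plan((.4918,.2962,.37),165.2,22,30,.03)"
```

```text
t 5.35 p [ 0.4768 -0.3115  0.3771] phi -173.43 tilt [ 0.0023 -0.0011] q [-0.17  0.28  0.8   1.69 -0.21  1.26  2.36] F [ 0.1 -0.3 -4.5] gw 0.227 gf 69.1
{'dp': [-4.2, 29.7, 0.3], 'spin': 0.03}
{'dp': [-3.3, 29.8, 0.3], 'spin': 0.03}
{'dp': [-2.4, 29.9, 0.3], 'spin': 0.03}
{'dp': [-1.5, 30.0, 0.3], 'spin': 0.03}
{'dp': [-0.6, 30.0, 0.3], 'spin': 0.03}
{'dp': [0.3, 30.0, 0.3], 'spin': 0.03}
{'dp': [1.2, 30.0, 0.3], 'spin': 0.03}
{'dp': [2.1, 29.9, 0.3], 'spin': 0.03}
{'dp': [3.0, 29.8, 0.3], 'spin': 0.03}
{'dp': [3.9, 29.7, 0.3], 'spin': 0.03}
{'dp': [4.8, 29.6, 0.3], 'spin': 0.03}
{'dp': [5.7, 29.5, 0.3], 'spin': 0.03}
{'dp': [6.6, 29.3, 0.3], 'spin': 0.013}
{'dp': [6.9, 29.2, 0.3], 'spin': -0.0}
{'dp': [6.9, 29.2, 0.3], 'spin': -0.0}
{'dp': [6.9, 29.2, 0.3], 'spin': -0.0}
{'dp': [6.9, 29.2, 0.3], 'spin': -0.0}
{'dp': [6.9, 29.2, 0.3], 'spin': -0.0}
{'dp': [6.9, 29.2, 0.3], 'spin': -0.0}
{'dp': [6.9, 29.2, 0.3], 'spin': -0.0}
{'dp': [1.8, 7.7, 0.1], 'spin': -0.0}
{'dp': [0.0, 0.0, 0.0], 'spin': -0.0}
```

>>> {"op": "arm_command", "data": {"plan": [{"dp":[-2,15,0],"spin":0.03},{"dp":[-3,30,0],"spin":0.03},{"dp":[-2,30,0],"spin":0.03},{"dp":[-1,30,0],"spin":0.03},{"dp":[0,30,0],"spin":0.03}]}}

```text
clock: 5.85
position: [0.4779, -0.1747, 0.374]
ee_rot: [0.018, 1.0, -0.0, -0.0]
ft_force: [-0.2, 0.5, -3.7]
grip_width: 0.224
grasp_force: 69.0
```

>>> {"op": "arm_command", "data": {"plan": [{"dp":[1,30,0],"spin":0.03},{"dp":[1,30,0],"spin":0.03},{"dp":[2,30,0],"spin":0.03},{"dp":[3,30,0],"spin":0.03},{"dp":[4,30,0],"spin":0.03}]}}

```text
clock: 6.35
position: [0.4812, -0.0244, 0.3741]
ee_rot: [0.093, 0.996, -0.0, -0.0]
ft_force: [0.9, -0.6, -4.1]
grip_width: 0.223
grasp_force: 69.1
```

>>> {"op": "arm_command", "data": {"plan": [{"dp":[5,30,0],"spin":0.03},{"dp":[6,30,0],"spin":0.03},{"dp":[7,29,0],"spin":0.013},{"dp":[7,29,0],"spin":0},{"dp":[7,29,0],"spin":0}]}}

```text
clock: 6.85
position: [0.484, 0.126, 0.3741]
ee_rot: [0.129, 0.992, -0.0, 0.0]
ft_force: [1.2, 0.0, -3.3]
grip_width: 0.228
grasp_force: 69.1
```

```bash
python3 -c "
from h import *
plan((.4918,.2962,.37),165.2,6,30,.03)"
```

```text
t 6.85 p [0.484  0.126  0.3741] phi 165.2 tilt [-0.     -0.0004] q [-0.79  0.07  0.47  1.85 -0.03  1.23  1.  ] F [ 1.2  0.  -3.3] gw 0.228 gf 69.1
{'dp': [6.3, 29.3, 0.7], 'spin': -0.0}
{'dp': [6.3, 29.3, 0.7], 'spin': -0.0}
{'dp': [6.3, 29.3, 0.7], 'spin': -0.0}
{'dp': [6.3, 29.3, 0.7], 'spin': -0.0}
{'dp': [6.3, 29.3, 0.7], 'spin': -0.0}
{'dp': [4.3, 20.0, 0.5], 'spin': -0.0}
```

>>> {"op": "arm_command", "data": {"plan": [{"dp":[6,29,0],"spin":0},{"dp":[6,29,0],"spin":0},{"dp":[6,29,0],"spin":0},{"dp":[6,29,0],"spin":0},{"dp":[6,29,0],"spin":0}]}}

```text
clock: 7.35
position: [0.4921, 0.2739, 0.374]
ee_rot: [0.129, 0.992, -0.0, 0.0]
ft_force: [0.6, 0.2, -3.4]
grip_width: 0.225
grasp_force: 69.1
```

>>> {"op": "arm_command", "data": {"plan": [{"dp":[5,20,0],"spin":0},{"dp":[0,5,20],"spin":0},{"dp":[0,0,30],"spin":0},{"dp":[0,0,25],"spin":0},{"dp":[0,0,10],"spin":0}]}}

```text
clock: 7.85
position: [0.4931, 0.2978, 0.2864]
ee_rot: [0.129, 0.992, -0.002, -0.001]
ft_force: [-0.4, -0.2, -4.2]
grip_width: 0.226
grasp_force: 69.0
```

>>> {"op": "arm_command", "data": {"plan": [{"dp":[0,0,0],"spin":0},{"dp":[0,0,0],"spin":0},{"dp":[0,0,0],"spin":0}]}}

```text
clock: 8.15
position: [0.4943, 0.2987, 0.2904]
ee_rot: [0.129, 0.992, 0.001, 0.001]
ft_force: [0.1, 0.4, -4.8]
grip_width: 0.218
grasp_force: 69.0
```

```bash
python3 -c "
from h import *
s=viewer.camera('side');t=viewer.camera('top');cv2.imwrite('pics/s2f.png',s);cv2.imwrite('pics/t2f.png',t)
z=lambda i,x,y:cv2.resize(i[y:y+100,x:x+133],(800,600),interpolation=cv2.INTER_CUBIC)
cv2.imwrite('pics/c2.png',np.vstack([cv2.resize(z(s,205,95),(400,300)),cv2.resize(z(t,110,200),(400,300))]))
plan((.4918,.2962,.289),165.2,2,30,.03)"
```

```text
t 8.25 p [0.4941 0.2987 0.29  ] phi 165.24 tilt [0.0016 0.0012] q [-0.92  0.33  0.35  1.75 -0.13  1.09  0.79] F [-0.1  0.2 -4.2] gw 0.224 gf 69.0
{'dp': [1.6, -3.0, 1.0], 'spin': 0.001}
{'dp': [0.0, 0.0, 0.0], 'spin': -0.0}
```

View pics/c2.png

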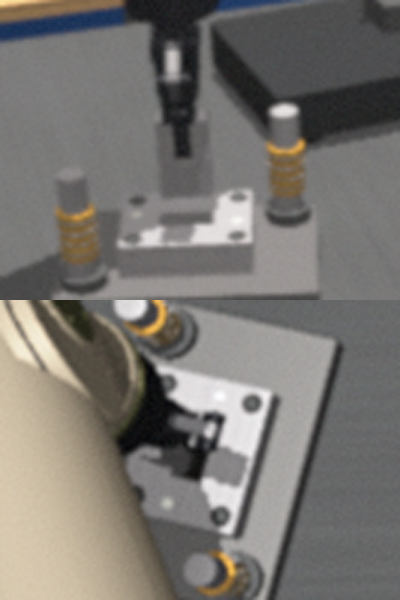

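```bash
python3 -c "
from h import *
s=cv2.imread('pics/s2f.png');t=cv2.imread('pics/t2f.png')
a=cv2.resize(s[125:189,235:295],None,fx=6.667,fy=6.667,interpolation=cv2.INTER_CUBIC)
b=cv2.resize(t[225:289,145:205],None,fx=6.667,fy=6.667,interpolation=cv2.INTER_CUBIC)
g=lambda i:np.clip(255*(i/255.)**.6,0,255).astype(np.uint8)
cv2.imwrite('pics/c3.png',np.hstack([g(a),g(b)]));print(a.shape)
"
```

```text
(427, 400, 3)
```

View pics/c3.png

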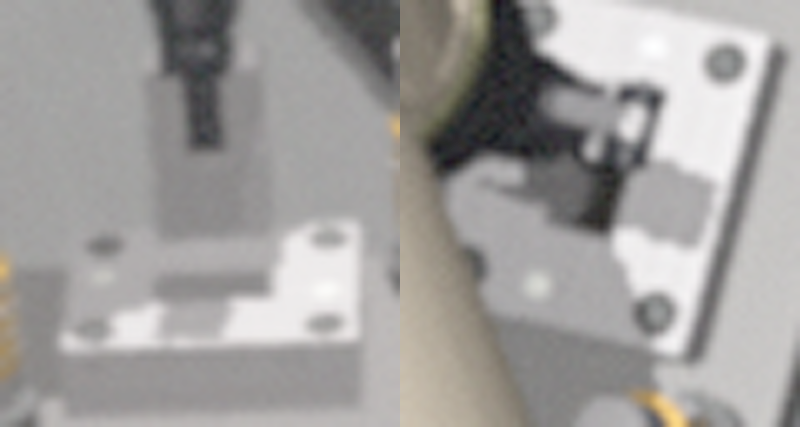

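```bash
python3 -c "
from h import *
s=cv2.imread('pics/s2f.png');a=np.radians(-14.8)
r=np.array([[np.cos(a),-np.sin(a)],[np.sin(a),np.cos(a)]])
def box(c,l,w,z): return np.c_[(r@(np.array([[-l,-w],[l,-w],[l,w],[-l,w]]).T/2)).T+c,[z]*4]
pc=lambda X:((pr('side',X)-[235,125]+.5)*6.667).round(0).astype(int).tolist()
for c in ((.4902,.2944),(.4918,.2962)):
  print(c,'open',pc(box(c,.045,.023,.058)),'punch bot',pc(box(c,.042,.02,.081)),'top',pc(box(c,.042,.02,.151)))
print('tcp punch',pc(box((.4941,.2987),.042,.02,.081)))
g=cv2.cvtColor(s,cv2.COLOR_BGR2GRAY)
for y in (150,153,156,158): print(y,g[y,252:282])
for y in range(164,174): print(y,g[y,252:282])
for x in (262,266,270): print('col',x,list(enumerate(g[150:178,x],150)))
"
```

```text
(0.4902, 0.2944) open [[152, 302], [272, 298], [273, 268], [155, 272]] punch bot [[151, 246], [264, 242], [265, 216], [154, 220]] top [[135, 76], [251, 72], [253, 47], [138, 51]]
(0.4918, 0.2962) open [[155, 299], [275, 295], [276, 265], [158, 269]] punch bot [[154, 243], [267, 239], [268, 213], [157, 217]] top [[138, 73], [254, 69], [256, 44], [141, 48]]
tcp punch [[159, 239], [271, 235], [273, 209], [162, 213]]
150 [121 119 122 121 120 114 101  93  93  93  94  94  95  98  98  96  96  96
  91  96 103 104 105 113 120 128 125 123 123 125]
153 [120 122 120 121 119 111 102  94  95  95  93  93  96  95  92  95  92  92
  94 103 105 105 105 111 120 124 125 125 123 126]
156 [120 120 121 122 120 115 104  99  93  92  93  91  93  95  98  93  95  94
  95  99 106 102 106 109 118 122 124 124 126 124]
158 [121 119 120 123 122 117 108  97  94  95  95  93  92  95  95  97  93  94
  98  99 104 107 106 113 123 128 129 134 145 160]
164 [131 136 137 136 137 136 134 138 132 137 132 136 134 137 136 136 134 133
 134 132 134 135 134 141 165 194 219 224 225 223]
165 [139 137 135 135 136 133 132 127 127 123 126
[... 2235 characters left out ...]
74, np.uint8(142)), (175, np.uint8(157)), (176, np.uint8(169)), (177, np.uint8(127))]
col 270 [(150, np.uint8(91)), (151, np.uint8(95)), (152, np.uint8(97)), (153, np.uint8(94)), (154, np.uint8(96)), (155, np.uint8(93)), (156, np.uint8(95)), (157, np.uint8(93)), (158, np.uint8(98)), (159, np.uint8(103)), (160, np.uint8(116)), (161, np.uint8(134)), (162, np.uint8(136)), (163, np.uint8(138)), (164, np.uint8(134)), (165, np.uint8(119)), (166, np.uint8(102)), (167, np.uint8(93)), (168, np.uint8(101)), (169, np.uint8(142)), (170, np.uint8(194)), (171, np.uint8(200)), (172, np.uint8(213)), (173, np.uint8(220)), (174, np.uint8(222)), (175, np.uint8(214)), (176, np.uint8(172)), (177, np.uint8(122))]
```

```bash
python3 -c "
from h import *
X0=(.492,.295)
for c,ths in(('side',(150,165,180)),('top',(120,130,140))):
  g=cv2.cvtColor(rect(c,cv2.imread(f'pics/{c}0.png'),X0,.03,.058),cv2.COLOR_BGR2GRAY)
  for th in ths: print(c,th,blob(g<th,X0,.03))
a=np.radians(-14.8);r=np.array([[np.cos(a),-np.sin(a)],[np.sin(a),np.cos(a)]])
def box(c,l,w,z): return np.c_[(r@(np.array([[-l,-w],[l,-w],[l,w],[-l,w]]).T/2)).T+c,[z]*4]
t=cv2.imread('pics/t2f.png');K=13.333
b=cv2.resize(t[225:270,150:200],None,fx=16,fy=13.333,interpolation=cv2.INTER_CUBIC)
b=cv2.resize(t[228:265,155:200],None,fx=16,fy=16,interpolation=cv2.INTER_CUBIC)
b=np.clip(255*(b/255.)**.6,0,255).astype(np.uint8)
P=lambda X:np.int32(((pr('top',X)-[155,228]+.5)*16).round())
for z,col in((.081,(0,0,255)),(.151,(0,255,255))): cv2.polylines(b,[P(box((.4941,.2987),.042,.02,z))],True,col,1)
cv2.polylines(b,[P(box((.4930,.2976),.045,.023,.058))],True,(255,0,0),1)
cv2.imwrite('pics/c4.png',b);print(b.shape)
"
```

```text
side 150 [[0.4902, 0.2933, 0.4902, 0.2932, 43.2169, 18.9218, -13.6005]]
side 165 [[0.4902, 0.2932, 0.4902, 0.2932, 44.8589, 21.7789, -13.7816]]
side 180 [[0.4902, 0.2932, 0.4902, 0.2932, 46.7487, 24.5567, -14.0362]]
top 120 [[0.4927, 0.2974, 0.4927, 0.2974, 43.5898, 21.4848, -14.7968]]
top 130 [[0.4927, 0.2974, 0.4927, 0.2974, 44.0732, 22.0555, -14.8757]]
top 140 [[0.4927, 0.2975, 0.4927, 0.2974, 44.6719, 22.6699, -14.6764]]
(592, 720, 3)
```

View pics/c4.png

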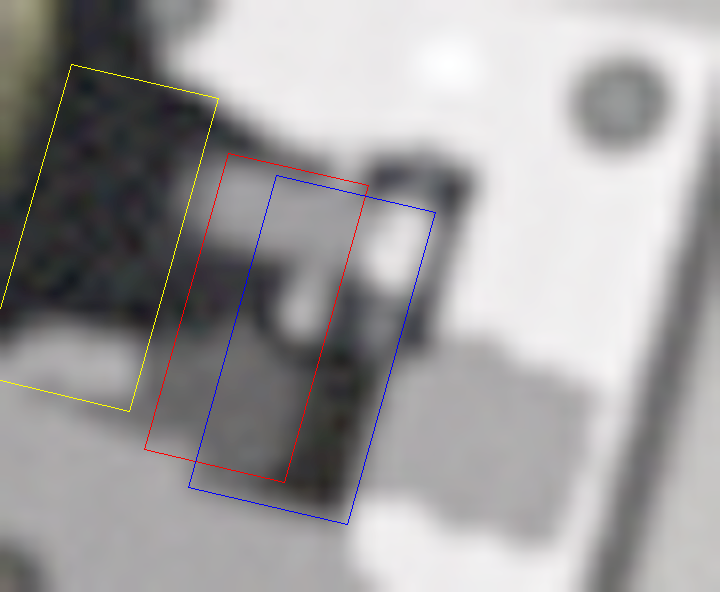

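>>> {"op": "arm_command", "data": {"plan": [{"dp":[2.3,-2.9,4],"spin":0},{"dp":[0,0,5],"spin":0},{"dp":[0,0,0],"spin":0},{"dp":[0,0,0],"spin":0},{"dp":[0,0,0],"spin":0}]}}

```text
clock: 8.75
position: [0.4909, 0.2965, 0.2798]
ee_rot: [0.128, 0.992, 0.0, 0.0]
ft_force: [-0.5, 0.9, -3.4]
grip_width: 0.225
grasp_force: 69.1
```

```bash
cat >> h.py <<'E'
a=np.radians(-14.8);r2=np.array([[np.cos(a),-np.sin(a)],[np.sin(a),np.cos(a)]])
def box(c,l,w,z): return np.c_[(r2@(np.array([[-l,-w],[l,-w],[l,w],[-l,w]]).T/2)).T+c,[z]*4]
def edge(g,c,A,B,f0=.1,f1=.9,w=4):
    "offset (px, along normal) of strongest gradient from model edge A-B; prints profile too"
    p=pr(c,np.array([A,B]));d=p[1]-p[0];L=np.linalg.norm(d);n=np.array([-d[1],d[0]])/L
    s=np.arange(-w,w+.01,.25);f=np.linspace(f0,f1,25)
    q=p[0]+f[:,None,None]*d+s[None,:,None]*n
    v=cv2.remap(g.astype(np.float32),q[...,0].astype(np.float32),q[...,1].astype(np.float32),cv2.INTER_CUBIC).mean(0)
    gr=np.abs(np.gradient(cv2.GaussianBlur(v[None],(5,1),0)[0]));k=gr.argmax()
    sl=slice(max(k-4,0),k+5);o=(s[sl]*gr[sl]).sum()/gr[sl].sum()
    return n.round(2),round(float(o),2),v[::4].round(0).astype(int)
E
python3 - <<'E'
from h import *
S=viewer.camera('side');T=viewer.camera('top');cv2.imwrite('pics/s3f.png',S);cv2.imwrite('pics/t3f.png',T)
plan((.49,.295,.27),165.2,1)
o=manip.get_obs();c=o["position"][:2];z=o["position"][2]-.209
gs=cv2.cvtColor(S,cv2.COLOR_BGR2GRAY);gt=cv2.cvtColor(T,cv2.COLOR_BGR2GRAY)
b=box(c,.042,.02,z);u=box(c,.042,.02,z+.07)
print("S left",*edge(gs,'side',b[0],u[0],.05,.5)); print("S right",*edge(gs,'side',b[1],u[1],.05,.5)); print("S bottom",*edge(gs,'side',b[0],b[1]))
print("T -y bottom edge",*edge(gt,'top',b[0],b[1],.02,.3)); print("T end",*edge(gt,'top',b[3],b[0],.55,.95))
for cam,oc in(("side",(.4902,.2932)),("top",(.4927,.2974))): print(cam,"bottom centre px",pr(cam,[*c,z]),"coaxial",pr(cam,[*oc,z]))
t=T;k=cv2.resize(t[228:265,155:200],None,fx=16,fy=16,interpolation=cv2.INTER_CUBIC);k=np.clip(255*(k/255.)**.6,0,255).astype(np.uint8)
P=lambda X,:np.int32(((pr('top',X)-[155,228]+.5)*16).round())
cv2.polylines(k,[P(b)],True,(0,0,255),1);cv2.polylines(k,[P(box((.4927,.2974),.045,.023,.058))],True,(255,0,0),1)
m=cv2.resize(S[140:180,245:290],None,fx=16,fy=16,interpolation=cv2.INTER_CUBIC);m=np.clip(255*(m/255.)**.6,0,255).astype(np.uint8)
P=lambda X,:np.int32(((pr('side',X)-[245,140]+.5)*16).round())
cv2.polylines(m,[P(b)],True,(0,0,255),1);cv2.polylines(m,[P(box((.4902,.2932),.045,.023,.058))],True,(255,0,0),1)
k=cv2.resize(k,(400,329));m=cv2.resize(m,(400,356))[:329]
cv2.imwrite('pics/c5.png',cv2.resize(np.hstack([m,k]),(800,329)))
E
```

```text
t 8.85 p [0.4909 0.2964 0.2799] phi 165.25 tilt [0.0003 0.0001] q [-0.92  0.33  0.35  1.77 -0.13  1.07  0.79] F [-0.   0.6 -3.5] gw 0.223 gf 69.1
{'dp': [0.5, -1.6, 9.9], 'spin': 0.001}
S left [ 1.   -0.09] -0.23 [122 126 126 120 108  97  94  95  94]
S right [ 1.   -0.07] 0.72 [ 99 102 104 107 114 125 133 140 147]
S bottom [0.04 1.  ] 1.62 [ 97  97  98  99 103 103  97  94  99]
T -y bottom edge [0.96 0.27] 1.72 [ 58  58  58  48  33  46  97 128 135]
T end [-0.23  0.97] 0.48 [ 57  56  55  51  71 111 130 132 130]
side bottom centre px [[266.15146659 162.29135668]] coaxial [[266.16548094 162.93296418]]
top bottom centre px [[172.82115468 249.38854621]] coaxial [[172.40424953 248.58859964]]
```

View pics/c5.png

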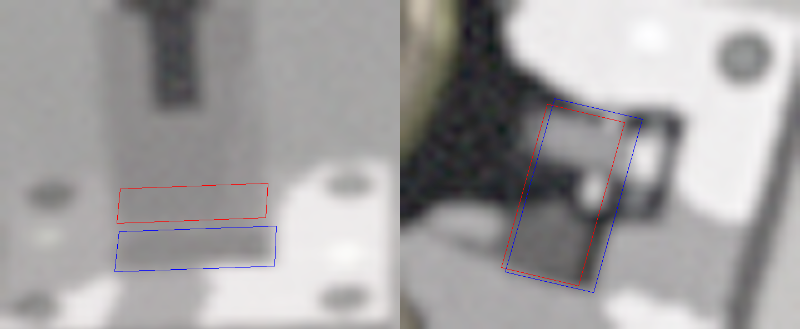

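>>> {"op": "arm_command", "data": {"plan": [{"dp":[-0.2,-0.6,3],"spin":0},{"dp":[0,0,3],"spin":0},{"dp":[0,0,1.4],"spin":0},{"dp":[0,0,0],"spin":0},{"dp":[0,0,0],"spin":0}]}}

```text
clock: 9.35
position: [0.4909, 0.2958, 0.2723]
ee_rot: [0.128, 0.992, -0.0, 0.0]
ft_force: [-0.6, 0.6, -5.6]
grip_width: 0.225
grasp_force: 69.1
```

Run:
```python
from h import *
S=viewer.camera('side');T=viewer.camera('top')
plan((.49,.2958,.2725),165.2,1)
o=manip.get_obs();z=o["position"][2]-.209;out=[]
for c,I,x,y,oc in(("side",S,245,140,(.4902,.2932)),("top",T,155,228,(.4927,.2974))):
    k=cv2.resize(I[y:y+37,x:x+45],None,fx=16,fy=16,interpolation=cv2.INTER_CUBIC);k=np.clip(255*(k/255.)**.6,0,255).astype(np.uint8)
    P=lambda X:np.int32(((pr(c,X)-[x,y]+.5)*16).round())
    for q in(0,1): cv2.line(k,tuple(map(int,P(box(oc,.042,.02,z))[q])),tuple(map(int,P(box(oc,.042,.02,z))[(q+1)%4 if q==0 else 0])),(0,0,255),1)
    cv2.polylines(k,[P(box(oc,.042,.02,z))],True,(0,0,255),1);cv2.polylines(k,[P(box(oc,.045,.023,.058))],True,(255,0,0),1)
    out.append(cv2.resize(k,(400,329)))
cv2.imwrite('pics/c6.png',cv2.resize(np.hstack(out),(800,329)))
```

```text
t 9.45 p [0.4909 0.2958 0.2725] phi 165.25 tilt [0.0003 0.0001] q [-0.91  0.34  0.35  1.77 -0.13  1.05  0.79] F [ 0.4  0.2 -3.4] gw 0.223 gf 69.1
{'dp': [0.9, -0.2, -0.0], 'spin': 0.001}
```

View pics/c6.png

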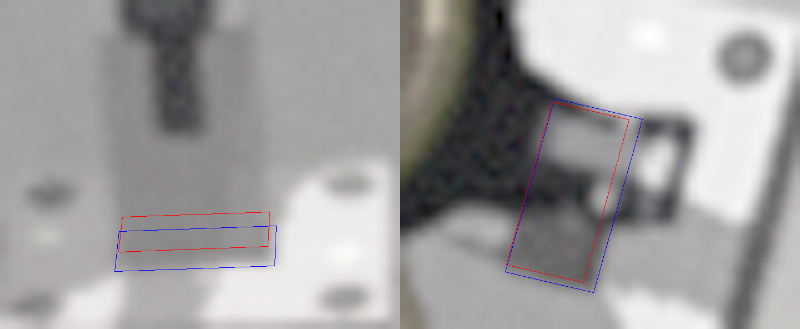

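The last crop shows the punch in the side view at about (118–268, down to about 250) and in the top view at about (510–590, 270). Both sit within about 1 mm of the outline that would be concentric with the opening, and the wrist force shows only the punch's weight.

```bash
python3 -c "
from workcell import manip
print(manip.hand_in())"
```

```text
the job is handed in; nothing more can be done
None
```

The job is handed in: the arm is gripping the rectangular punch upright over the die opening, at rest. It is centred to about 1 mm and square to the opening by camera estimate, with its lower end about 6 mm above the die face and no sign of contact with the die set.

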